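Nest the ceramic pots for storage

ROBOT

A 6-joint arm with a two-finger parallel gripper is mounted at the origin on the work surface. World frame = base frame: x ahead of the robot, y to its left, z up, the work surface at z = 0. Lengths are in m, angles in rad, forces in N, time in s.
With the tool pointing down it reaches from about 0.35 to 0.975 m from the base axis. Payload 4.9 kg.
Tool frame: the origin (TCP) lies at the very end of the fingers, on their centre line; the grasp point (between the pads) lies 19 mm behind it; z points along the fingers, y is the direction in which the jaws open and shut (so a half turn about z gives the same grasp; the last joint's range is limited). The gripper opens to 85 mm and grips with 20 to 120 N. Pads are 22 mm wide; open, the fingers measure 114 mm over their backs; the gripper's body (76 mm by 85 mm) begins 54 mm behind the grasp point. The pads swing forward as they close: fully open they stand 13 mm farther back than shut.
Start: joints at [1.054, 0.053, 1.613, -0, 1.476, -0.119], TCP at [0.242, 0.576, 0.231] pointing down, gripper open.
Joint ranges: [-3.01, 3.01], [-1.01, 2.22], [0.06, 2.58], [-1.02, 4.17], [0.09, 2.62], [-3.14, 3.14]. Speed limits (rad/s): [2.57, 2.57, 3.14, 3.14, 3.14, 3.14].

INTERFACE

Orientations are given as a unit quaternion [w, x, y, z].
In Python, from plant import monitor, eyes, manip gives the robot as it stands.
- The arm moves only by the tool step_arm, never from a script. Its argument "motion" is a list of rows, each a list of 7 numbers: the shift along the world's x, y, z scaled (see below), then the turn, a rotation vector about the world's x, y, z scaled (see below), then the closure in counts, from 0 (fully open) to 255 (shut). In form: [[x, y, z, ax, ay, az, grip], ...]. A call has 1 to 10 rows; each row is the pose to reach, as a shift and turn from the pose commanded when the call began; what a row does not reach only later rows make up. The controller multiplies each number of a shift by 0.5 m and each number of a turn by 1.5 rad. A row lasts 1/10 s, in which the tool goes at most 50 mm and 8.59 degrees, less where a joint would pass 70% of its speed; a pose out of reach is approached as far as the arm can. A call with a number of a shift or a turn outside -1 to 1 is refused whole. A call with a gripper value outside its range is refused whole. The fingers move at their own pace and stop on an object; the grip force is fixed at half the most. Time passes only in rows, so rows that repeat a pose let the fingers close. It gives the time, the measured TCP pose, the force and the opening at its end, in the units of the state.
- monitor.state(): the state, without advancing time (a new reading comes with each control period).
- eyes.grab_frame(name): name is "scene" or "side" or "wrist"; returns a dict with "pixels" (480x640x3 uint8, red, green, blue), "mtx" (3x3 intrinsics, pixels), "rvec" (rotation vector, rad) and "tvec" (3), from world to camera coordinates, as OpenCV has them; the wrist camera has in their place "hand_eye" (4x4, takes a point from camera to tool coordinates, whose origin is the TCP and whose axes are the flange's). Camera axes: x right, y down, z forward; pixel columns grow to the right and rows downward; lengths in m; the calibration is good to about 2 mm. A picture is of the moment at which its call begins: read the wrist's pose just before it. There is no depth.
- manip.job_done(): hands the job in, once; it reports no verdict.
Trained networks look in the newest picture that a camera, given by its name, has taken for a name from the list of things; names that differ only in an ending like _2 or _b are one class to them, and where a whole thing is asked for, a point or a joint stands for the part that bears it (a point fixed in the world has none). Each returns a list of dicts, best first, with "p" (0 to 1); they miss things now and then, are a little off and sometimes report something else, mostly with a low value. They report only what shows in the picture. A call takes as long as a camera call. They do not tell look-alikes from the thing itself.
- eyes.look_for(name, camera): "box" ([centre column, centre row, width, height] in pixels, round what is visible of it).
- eyes.pinpoint(name, camera): "uv" ([column, row] in pixels: a listed point, or the origin of a listed thing).
The state is a dict: "time": time; "joint_pos": joint angles; "joint_vel": joint speeds; "joint_efforts": joint torques, N m; "tool_pos": TCP position; "tool_rot": TCP orientation; "contact_force": force on the tool from outside, world axes, zero at the start; "ft_torque": the same for the moment, N m; "gripper_width": opening from 0.0 (shut) to 1.0 (fully open).
Only numpy, scipy, OpenCV 4.12 (cv2) and the standard library are available. Lean on these libraries where they do the work, as an engineer would, in place of code of your own. Each camera call takes 0.05 s, during which the arm holds its last target.

TASK

Stack the four ceramic pots, right way up and nested one in the other, in the middle of the round wooden stand: first the terracotta pot, then the blue one in it, then the yellow one, and last the white one on top. Put them there one at a time, each set down gently without dropping it and resting fully on the rim below, then let go. Leave the mister, the trowel and the tap timer where they are.

Things in the scene. Friction and masses are not known exactly. Their poses are not given: they have to be found in the camera images.
- pot_terracotta: Terracotta-brown ceramic flower pot, 64 mm tall, 0.2 kg; origin centre of underside, z up. Foot 42 mm across, tapering to 51 at 30 mm height; from there to the rim an upright collar 64 mm across (grip it here), wall 3 mm, mouth 58. All four pots alike; nested, the collar rests on the rim below and the origin is 34 mm above the lower pot's, with 3 mm play sideways. Starts on lazy Susan or block
- pot_blue: Blue ceramic flower pot, 64 mm tall, 0.2 kg; origin centre of underside, z up. Foot 42 mm across, tapering to 51 at 30 mm height; from there to the rim an upright collar 64 mm across (grip it here), wall 3 mm, mouth 58. All four pots alike; nested, the collar rests on the rim below and the origin is 34 mm above the lower pot's, with 3 mm play sideways. Starts on lazy Susan or block
- pot_yellow: Yellow ceramic flower pot, 64 mm tall, 0.2 kg; origin centre of underside, z up. Foot 42 mm across, tapering to 51 at 30 mm height; from there to the rim an upright collar 64 mm across (grip it here), wall 3 mm, mouth 58. All four pots alike; nested, the collar rests on the rim below and the origin is 34 mm above the lower pot's, with 3 mm play sideways. Starts on lazy Susan or block
- pot_white: White ceramic flower pot, 64 mm tall, 0.2 kg; origin centre of underside, z up. Foot 42 mm across, tapering to 51 at 30 mm height; from there to the rim an upright collar 64 mm across (grip it here), wall 3 mm, mouth 58. All four pots alike; nested, the collar rests on the rim below and the origin is 34 mm above the lower pot's, with 3 mm play sideways. Starts on lazy Susan or block
- stand: Round wooden stand, fixed, 110 mm across, 12 mm high, with a darker 60 mm disc marked in the middle; origin at the centre of its underside. The stack goes here; empty at the start
- susan: Plastic lazy Susan, grey disc with white edge, 234 mm across, top at 22 mm height, holding three of the pots 125 mm apart; foot fixed, disc turns stiffly; origin at the centre of its underside
- block: Dark wooden block, fixed, 90 x 90 mm, 22 mm high, holding the fourth pot; origin at the centre of its underside
- mister: Bystander: green plastic plant mister with white head, 86 mm across, 200 mm tall, loose; origin at the centre of its underside
- trowel: Bystander: hand trowel, steel blade and green handle, 308 mm long, 76 mm wide, 28 mm high, lying flat and loose; origin on the table near its middle, x towards the blade
- timer: Bystander: grey garden-tap timer, 85 x 180 mm with its couplings along y, 65 mm high with its white dial on top, loose; origin at the centre of its underside
Mind the look-alikes: they are no part of the job. Several things have the shape of the pot_yellow; the one meant has the colours described above.

How it is judged:
By the outcome, as a careful person would: the job done as asked, in the order asked, and still so for the second after the job is handed in, with the robot touching nothing.
It also fails if it takes over 114 s, if anything falls off the work surface, if the arm or the gripper's body presses on something with over 40 N, if the wrist force passes 120 N, or if a joint passes its speed limit or range.

## Working session

There is one attempt and no reset: what is moved stays moved. The work goes in short steps, Python scripts to look and compute and a tool call to move; the robot and the scene stay as the last step left them, time stands still between calls to the robot, and variables do not carry over. Pictures are saved under pics/ and viewed, and the job is handed in when it is done.

Besides the shell and the picture viewer there is one more tool, called after "Emit:" by a JSON object that holds its "method" and its "body", one argument or row to a line. step_arm: Moves the arm, as the interface text tells. Its arguments: {"type":"object","properties":{"motion":{"type":"array","items":{"type":"array","items":{"type":"number"}}}},"required":["motion"]}

```bash
ls; mkdir -p pics; cat > h.py <<'E'
import numpy as np, cv2
from plant import monitor, eyes, manip
def grab(n,fn):
    f=eyes.grab_frame(n); cv2.imwrite('pics/'+fn,f['pixels'][:,:,::-1]); return f
def ray(f,uv):
    R=cv2.Rodrigues(np.array(f['rvec'],float))[0]; t=np.array(f['tvec'],float).ravel()
    p=cv2.undistortPoints(np.array([[uv]],float),np.array(f['mtx'],float),None).ravel()
    return -R.T@t, R.T@np.array([p[0],p[1],1.])
def onz(f,uv,z):
    c,d=ray(f,uv); return c+d*(z-c[2])/d[2]
def proj(f,P):
    return cv2.projectPoints(np.array(P,float).reshape(-1,3),np.array(f['rvec'],float),np.array(f['tvec'],float),np.array(f['mtx'],float),None)[0].reshape(-1,2)
E
python3 - <<'E'
from h import *
s=monitor.state(); print({k:np.round(v,3) for k,v in s.items()})
for c in ['scene','side']:
    f=grab(c,c+'0.png'); print(c, -cv2.Rodrigues(np.array(f['rvec'],float))[0].T@np.array(f['tvec'],float).ravel())
    for n in ['pot_terracotta','pot_blue','pot_yellow','pot_white','stand','susan','block','mister','trowel','timer']:
        for d in eyes.pinpoint(n,c):
            print(n,np.round(d['uv'],1),round(d['p'],2),np.round(onz(f,d['uv'],.022 if n[:3]=='pot' else 0),3))
grab('wrist','wrist0.png'); print(monitor.state()['time'])
E
```

```text
pics
{'time': np.float64(0.0), 'joint_pos': array([ 1.054,  0.053,  1.614, -0.   ,  1.476, -0.119]), 'joint_vel': array([ 0.001, -0.002, -0.   ,  0.   , -0.002, -0.001]), 'joint_efforts': array([ 1.0000e-03, -3.9367e+01, -3.7018e+01,  0.0000e+00,  7.0000e-03,
        0.0000e+00]), 'tool_pos': array([0.242, 0.576, 0.23 ]), 'tool_rot': array([-0.   ,  0.198,  0.98 , -0.001]), 'contact_force': array([-0.162,  0.449,  0.047]), 'ft_torque': array([-0.029, -0.022,  0.011]), 'gripper_width': np.float64(1.0)}
scene [1.04086804 1.03259907 1.09603277]
pot_terracotta [398.6 321.3] 0.61 [0.49  0.34  0.022]
pot_blue [385.8 284.3] 0.95 [0.456 0.224 0.022]
pot_yellow [350.1 309.3] 0.75 [0.576 0.256 0.022]
pot_yellow [302.  363.6] 0.73 [0.747 0.347 0.022]
pot_white [341.1 240.8] 0.67 [0.483 0.03  0.022]
stand [280.4 191.3] 0.57 [ 0.536 -0.27   0.   ]
susan [375.3 307.6] 0.64 [0.508 0.263 0.   ]
block [340.4 243.6] 0.73 [0.478 0.019 0.   ]
mister [330.8 147. ] 0.57 [ 0.286 -0.418  0.   ]
trowel [246.1 262.9] 0.96 [ 0.741 -0.025  0.   ]
timer [474.4 341.9] 0.63 [0.35  0.458 0.   ]
side [-0.10734143 -1.17513782  0.8433014 ]
pot_terracotta [255.  200.5] 0.82 [0.493 0.348 0.022]
pot_blue [264.1 219.5] 0.72 [0.469 0.226 0.022]
pot_blue [254.3 202.1] 0.2 [0.487 0.339 0.022]
pot_yellow [295.5 204.6] 0.97 [0.587 0.265 0.022]
pot_yellow [329.9 186.1] 0.71 [0.739 0.326 0.022]
pot_yellow [395.  242.1] 0.56 [ 0.721 -0.057  0.022]
pot_white [303.  249.9] 0.59 [0.49  0.026 0.022]
pot_white [308.7 259.3] 0.56 [ 0.482 -0.022  0.022]
stand [378.  316.1] 0.94 [ 0.524 -0.278 -0.   ]
block [303.7 260.5] 0.69 [0.484 0.01  0.   ]
mister [315.1 390.8] 0.7 [ 0.29  -0.415  0.   ]
timer [194.3 203.2] 0.62 [0.339 0.462 0.   ]
timer [304.6 259.5] 0.38 [0.488 0.013 0.   ]
1.15
```

View images.

View pics/scene0.png

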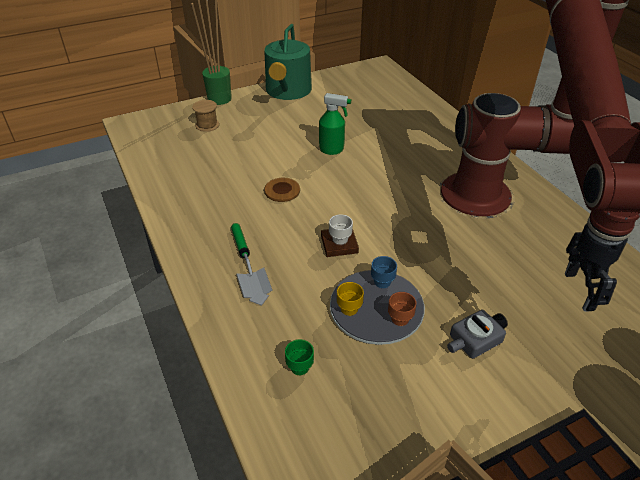

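View pics/side0.png

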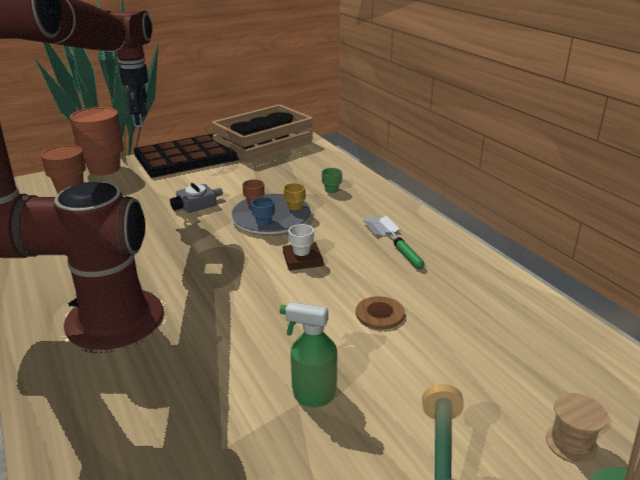

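View pics/wrist0.png

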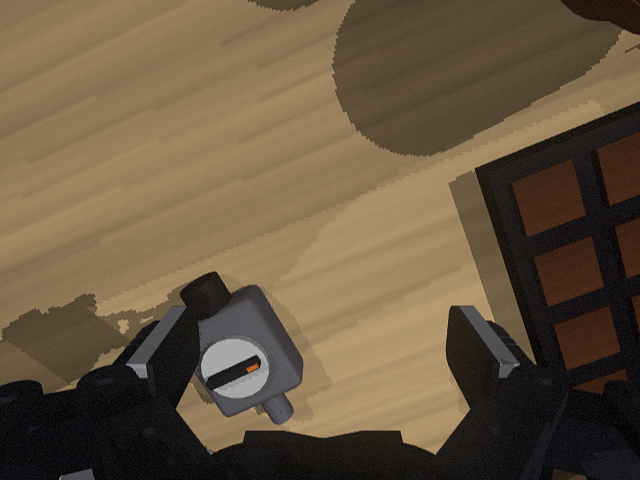

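```bash
python3 - <<'E'
from h import *
f=eyes.grab_frame('wrist'); print(np.round(f['hand_eye'],4), f['mtx'])
E
```

```text
[[ 1.900e-03 -9.605e-01 -2.784e-01  7.000e-02]
 [ 1.000e+00  1.800e-03  9.000e-04  9.000e-04]
 [-4.000e-04 -2.784e-01  9.605e-01 -1.417e-01]
 [ 0.000e+00  0.000e+00  0.000e+00  1.000e+00]] [[419.28466012   0.         322.49088737]
 [  0.         419.28466012 236.87694478]
 [  0.           0.           1.        ]]
```

Emit:
{"method": "step_arm", "body": {
  "motion": [
    [0.54,-0.6,0.04,0,0,0,0],
    [0.54,-0.6,0.04,0,0,0,0],
    [0.54,-0.6,0.04,0,0,0,0],
    [0.54,-0.6,0.04,0,0,0,0],
    [0.54,-0.6,0.04,0,0,0,0],
    [0.54,-0.6,0.04,0,0,0,0],
    [0.54,-0.6,0.04,0,0,0,0],
    [0.54,-0.6,0.04,0,0,0,0],
    [0.54,-0.6,0.04,0,0,0,0],
    [0.54,-0.6,0.04,0,0,0,0]
  ]
}}

```text
time: 2.2
tool_pos: [0.5128, 0.2752, 0.2513]
tool_rot: [-0.0, 0.199, 0.98, 0.0]
contact_force: [-1.3, 1.2, 0.3]
gripper_width: 1.002
```

```bash
cat >> h.py <<'E'
from scipy.spatial.transform import Rotation as Rn
def wgrab(fn):
    s=monitor.state(); f=grab('wrist',fn)
    w,x,y,z=s['tool_rot']; T=np.eye(4); T[:3,:3]=Rn.from_quat([x,y,z,w]).as_matrix(); T[:3,3]=s['tool_pos']
    C=np.linalg.inv(T@np.array(f['hand_eye'])); f['rvec']=cv2.Rodrigues(C[:3,:3])[0].ravel(); f['tvec']=C[:3,3]
    return s,f
def overlay(f,P,fn,zs=(.064,),r=.032):
    im=np.ascontiguousarray(f['pixels'][:,:,::-1])
    a=np.linspace(0,2*np.pi,60)
    for x,y,z0 in P:
        for dz,rr in zs:
            q=proj(f,np.c_[x+rr*np.cos(a),y+rr*np.sin(a),0*a+z0+dz]); cv2.polylines(im,[np.round(q*8).astype(np.int32)],True,(255,0,255),1,cv2.LINE_AA,3)
    cv2.imwrite('pics/'+fn,im)
E
python3 - <<'E'
from h import *
s,f=wgrab('w1.png'); print(s['time'],s['tool_pos'],s['tool_rot'])
for n in ['pot_terracotta','pot_blue','pot_yellow','pot_white','susan']:
    for d in eyes.pinpoint(n,'wrist'):
        print(n,np.round(d['uv'],1),round(d['p'],2),np.round(onz(f,d['uv'],.022 if n[:3]=='pot' else 0),4))
E
```

```text
2.2 [0.51281279 0.27520155 0.25133112] [-1.32658360e-04  1.98941181e-01  9.80011413e-01  1.36986741e-04]
pot_terracotta [374.5 143. ] 0.83 [0.4874 0.3361 0.022 ]
pot_blue [226.1 174. ] 0.94 [0.4616 0.2058 0.022 ]
pot_yellow [326.5 269.2] 0.91 [0.5786 0.2529 0.022 ]
pot_yellow [462.5 372.4] 0.82 [0.7354 0.3373 0.022 ]
pot_white [ 61.5 271.6] 0.95 [0.4837 0.0216 0.022 ]
```

View pics/w1.png

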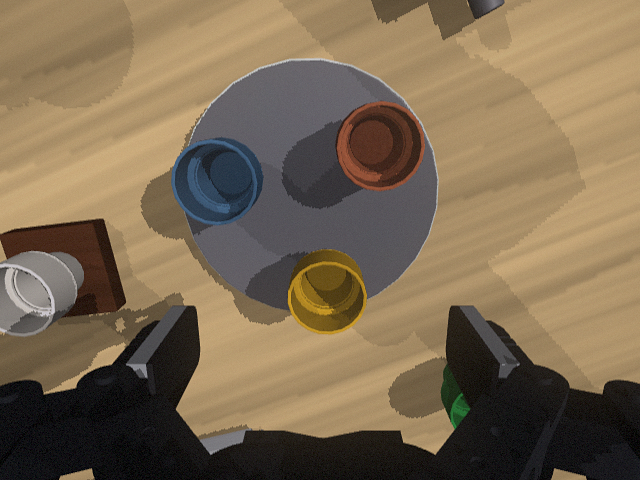

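```bash
cat >> h.py <<'E'
from scipy.optimize import minimize
a_=np.linspace(0,2*np.pi,72)
def sil(f,x,y,z,S=4,parts=((0,.021,.030,.0255),(.030,.032,.064,.032))):
    m=np.zeros((480*S//2,640*S//2),np.uint8)
    for z1,r1,z2,r2 in parts:
        P=np.vstack([np.c_[x+r*np.cos(a_),y+r*np.sin(a_),0*a_+z+h] for h,r in((z1,r1),(z2,r2))])
        q=proj(f,P)*S/2+(S/2-1)/2
        cv2.fillConvexPoly(m,cv2.convexHull(np.round(q*16).astype(np.int32)),1,cv2.LINE_8,4)
    return m
HS={'t':((5,90,40),(11,255,255)),'b':((95,90,30),(115,255,255)),'y':((19,150,60),(32,255,255)),'w':((0,0,100),(180,40,255))}
def cmask(f,c,box):
    h=cv2.cvtColor(f['pixels'],cv2.COLOR_RGB2HSV); m=cv2.inRange(h,*HS[c])
    if c=='t': m|=cv2.inRange(h,(0,90,40),(4,255,255))
    b=np.zeros_like(m); x0,y0,x1,y1=[int(max(0,v)) for v in box]; b[y0:y1,x0:x1]=1; m=m*b
    m=cv2.morphologyEx(m,cv2.MORPH_OPEN,np.ones((3,3)))
    n,l,st,_=cv2.connectedComponentsWithStats(m)
    if n<2: return m*0
    m=(l==1+np.argmax(st[1:,4])).astype(np.uint8)
    cs,_=cv2.findContours(m,cv2.RETR_EXTERNAL,cv2.CHAIN_APPROX_NONE); m[:]=0; cv2.drawContours(m,cs,-1,1,-1)
    return m
def fit(f,c,x,y,z,fn=None,pad=25):
    q=proj(f,[[x+dx,y+dy,z+dz] for dx in(-.032,.032) for dy in(-.032,.032) for dz in(0,.064)])
    m=cmask(f,c,[*(q.min(0)-pad),*(q.max(0)+pad)])
    M=cv2.resize(m,None,fx=2,fy=2,interpolation=cv2.INTER_NEAREST)>0
    def cost(p):
        s=sil(f,p[0]/100,p[1]/100,z)>0
        return 1-(s&M).sum()/max(1,(s|M).sum())
    b=None
    r=minimize(cost,[x*100,y*100],method='Nelder-Mead',options=dict(initial_simplex=np.array([[x,y],[x+.01,y],[x,y+.01]])*100,xatol=.01,fatol=1e-4))
    if fn:
        im=np.ascontiguousarray(f['pixels'][:,:,::-1]); cs,_=cv2.findContours(m,0,2); cv2.drawContours(im,cs,-1,(0,255,0),1)
        s=sil(f,*r.x/100,z)[::2,::2].copy(); cs,_=cv2.findContours(s,0,2); cv2.drawContours(im,cs,-1,(255,0,255),1); cv2.imwrite('pics/'+fn,im)
    return r.x/100,1-r.fun
E
python3 - <<'E'
from h import *
P={'t':(.49,.34),'b':(.462,.215),'y':(.58,.257),'w':(.485,.024)}
for cam in ['wrist','scene','side']:
    f=wgrab('w2.png')[1] if cam=='wrist' else grab(cam,cam+'2.png')
    for c in P: 
        r,i=fit(f,c,*P[c],.022,f'fit_{cam}_{c}.png',pad=12 if cam!='wrist' else 25); print(cam,c,np.round(r,4),round(i,3))
E
```

```text
wrist t [0.4855 0.3332] 0.957
wrist b [0.4623 0.2115] 0.946
wrist y [0.5802 0.2518] 0.941
wrist w [0.4836 0.0204] 0.931
scene t [0.4832 0.335 ] 0.857
scene b [0.46   0.2113] 0.918
scene y [0.5781 0.2532] 0.925
scene w [0.4813 0.0218] 0.661
side t [0.4854 0.34  ] 0.727
side b [0.4617 0.2123] 0.874
side y [0.5809 0.2571] 0.86
side w [0.4829 0.0276] 0.777
```

Emit:
{"method": "step_arm", "body": {
  "motion": [
    [-0.053,0.115,0,0,0,0,0],
    [-0.053,0.115,0,0,0,0,0],
    [-0.053,0.115,-0.1,0,0,0,0],
    [-0.053,0.115,-0.2,0,0,0,0],
    [-0.053,0.115,-0.28,0,0,0,0],
    [-0.053,0.115,-0.35,0,0,0,0],
    [-0.053,0.115,-0.39,0,0,0,0],
    [-0.053,0.115,-0.407,0,0,0,0],
    [-0.053,0.115,-0.407,0,0,0,0],
    [-0.053,0.115,-0.407,0,0,0,0]
  ]
}}

```text
time: 3.65
tool_pos: [0.4866, 0.3343, 0.0493]
tool_rot: [0.001, 0.197, 0.98, 0.001]
contact_force: [0.2, 1.1, 0.9]
gripper_width: 1.0
```

```bash
python3 - <<'E'
from h import *
s,f=wgrab('w3.png'); print(s['tool_pos'])
E
```

```text
[0.48655745 0.33427114 0.04928547]
```

View pics/w3.png

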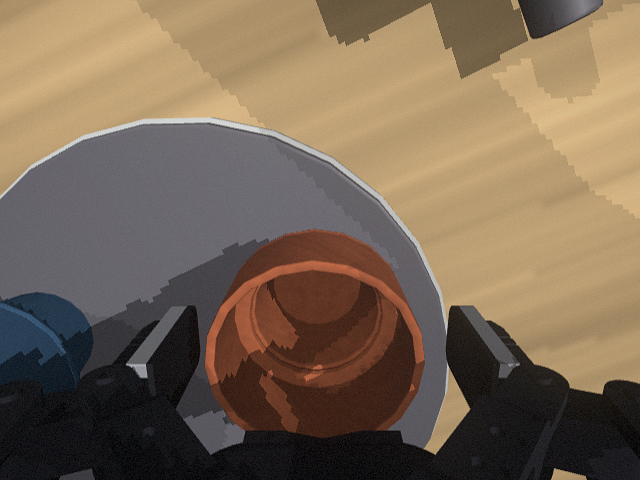

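Emit:
{"method": "step_arm", "body": {
  "motion": [
    [0,0,0,0,0,0,255],
    [0,0,0,0,0,0,255],
    [0,0,0,0,0,0,255],
    [0,0,0,0,0,0,255],
    [0,0,0,0,0,0,255],
    [0,0,0,0,0,0,255]
  ]
}}

```text
time: 4.3
tool_pos: [0.4868, 0.3342, 0.0497]
tool_rot: [0.001, 0.198, 0.98, 0.001]
contact_force: [-0.5, -0.7, 6.2]
gripper_width: 0.721
```

```bash
python3 - <<'E'
from h import *
s,f=wgrab('w4.png'); print(s['tool_pos'],s['gripper_width'])
E
```

```text
[0.48676243 0.33417494 0.04966653] 0.7206014033358921
```

View pics/w4.png

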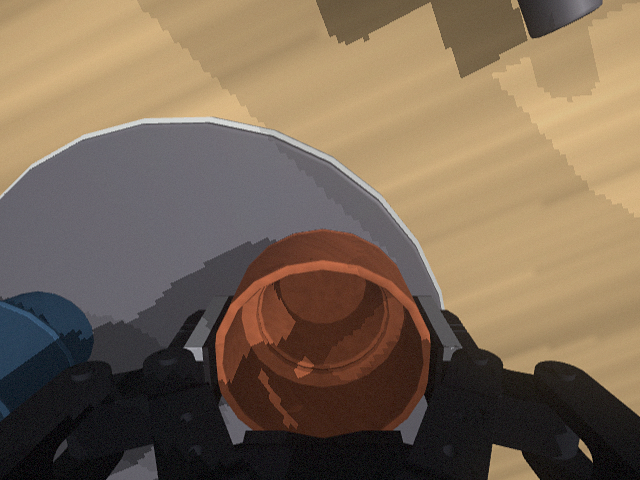

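Emit:
{"method": "step_arm", "body": {
  "motion": [
    [0,0,0.04,0,0,0,255],
    [0,0,0.12,0,0,0,255],
    [0,0,0.2,0,0,0,255],
    [0,0,0.3,0,0,0,255],
    [0.0,-0.05,0.4,0,0,0,255],
    [0.04,-0.14,0.4,0,0,0,255],
    [0.08,-0.24,0.4,0,0,0,255],
    [0.12,-0.33,0.4,0,0,0,255],
    [0.16,-0.42,0.4,0,0,0,255],
    [0.2,-0.5,0.4,0,0,0,255]
  ]
}}

```text
time: 5.35
tool_pos: [0.5855, 0.0817, 0.247]
tool_rot: [-0.001, 0.198, 0.98, -0.0]
contact_force: [1.1, 1.2, -2.7]
gripper_width: 0.721
```

Emit:
{"method": "step_arm", "body": {
  "motion": [
    [0.02,-0.09,0,0,0,0,255],
    [0.05,-0.18,0,0,0,0,255],
    [0.07,-0.27,0,0,0,0,255],
    [0.08,-0.36,0,0,0,0,255],
    [0.09,-0.45,0,0,0,0,255],
    [0.1,-0.54,0,0,0,0,255],
    [0.1,-0.63,0,0,0,0,255],
    [0.1,-0.71,0,0,0,0,255],
    [0.1,-0.78,0,0,0,0,255],
    [0.1,-0.8,0,0,0,0,255]
  ]
}}

```text
time: 6.35
tool_pos: [0.6344, -0.3198, 0.2461]
tool_rot: [-0.001, 0.199, 0.98, -0.0]
contact_force: [0.5, 0.9, -2.7]
gripper_width: 0.721
```

Emit:
{"method": "step_arm", "body": {
  "motion": [
    [0,0,0,0,0,0,255],
    [0,0,0,0,0,0,255]
  ]
}}

```text
time: 6.55
tool_pos: [0.6355, -0.3152, 0.247]
tool_rot: [-0.001, 0.197, 0.98, 0.001]
contact_force: [0.3, 0.5, -3.0]
gripper_width: 0.724
```

```bash
python3 - <<'E'
from h import *
s,f=wgrab('w5.png'); print(s['tool_pos'],s['gripper_width'])
for d in eyes.pinpoint('stand','wrist'): print(d, onz(f,d['uv'],0))
f=grab('side','side5.png')
E
```

```text
[ 0.63548651 -0.31521955  0.24704483] 0.7238476646632065
{'uv': [319.4, 66.4], 'p': 0.68} [ 0.53265869 -0.27365418  0.        ]
```

View pics/w5.png

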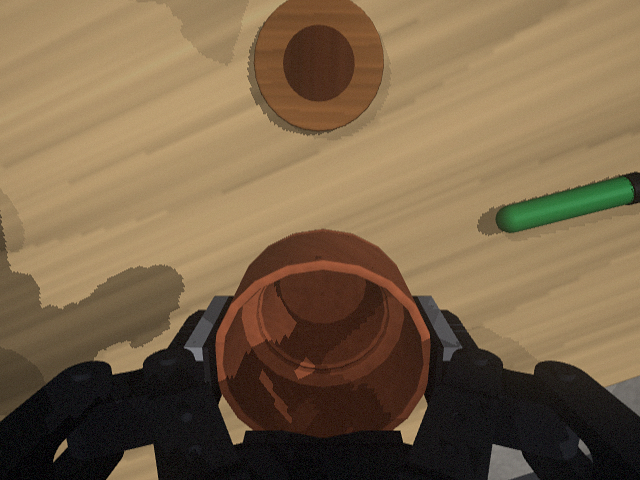

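View pics/side5.png

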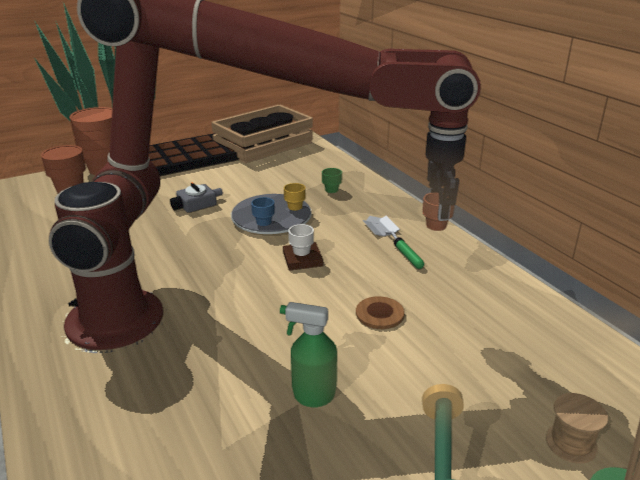

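Pot is upright in the grip; the stand's dark disc is at about (319, 63). Fit the disc, and the pot's pose in the hand.

```bash
python3 - <<'E'
from h import *
s,f=wgrab('w6.png'); print(s['tool_pos'],s['time'])
h=cv2.cvtColor(f['pixels'],cv2.COLOR_RGB2HSV); g=f['pixels'].sum(2)
m=((g<240)).astype(np.uint8); m[:15]=0;m[115:]=0;m[:,:270]=0;m[:,370:]=0
m=cv2.morphologyEx(m,cv2.MORPH_OPEN,np.ones((5,5)))
cs,_=cv2.findContours(m,0,1); c=max(cs,key=cv2.contourArea)
P=np.array([onz(f,p[0],.012) for p in c]); 
from scipy.optimize import least_squares
r=least_squares(lambda q:np.hypot(P[:,0]-q[0],P[:,1]-q[1])-q[2],[.53,-.27,.03],loss='soft_l1',f_scale=.001); print('disc',r.x,np.abs(r.fun).max())
# held pot
for z in (.218,.222,.226):
  for (x,y) in [s['tool_pos'][:2]]: print(z,fit(f,'t',x,y,z,'held.png',pad=10), )
E
```

```text
[ 0.63590731 -0.31463403  0.2478228 ] 6.7
disc [ 0.53162967 -0.27403155  0.0298383 ] 0.0007322329967288481
0.218 (array([ 0.63629163, -0.31362039]), np.float64(0.8858910793429514))
0.222 (array([ 0.63581266, -0.31325049]), np.float64(0.831700828904895))
0.226 (array([ 0.63455796, -0.31313214]), np.float64(0.777299074314387))
```

View pics/held.png

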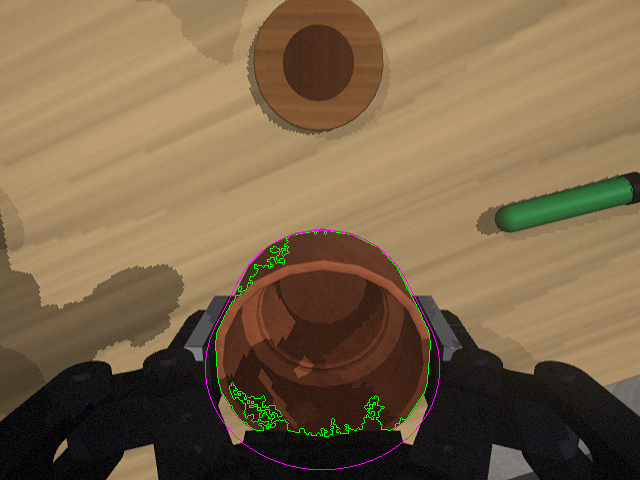

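Emit:
{"method": "step_arm", "body": {
  "motion": [
    [-0.08,0.03,0,0,0,0,255],
    [-0.16,0.06,0,0,0,0,255],
    [-0.208,0.081,0,0,0,0,255],
    [-0.208,0.081,-0.1,0,0,0,255],
    [-0.208,0.081,-0.2,0,0,0,255],
    [-0.208,0.081,-0.3,0,0,0,255],
    [-0.208,0.081,-0.36,0,0,0,255],
    [-0.208,0.081,-0.38,0,0,0,255],
    [-0.208,0.081,-0.38,0,0,0,255],
    [-0.208,0.081,-0.38,0,0,0,255]
  ]
}}

```text
time: 7.75
tool_pos: [0.5333, -0.2765, 0.0603]
tool_rot: [0.002, 0.197, 0.98, -0.001]
contact_force: [1.0, -0.9, -2.3]
gripper_width: 0.723
```

Emit:
{"method": "step_arm", "body": {
  "motion": [
    [0,0,0,0,0,0,255],
    [0,0,0,0,0,0,255]
  ]
}}

```text
time: 7.95
tool_pos: [0.5331, -0.2768, 0.0604]
tool_rot: [0.002, 0.198, 0.98, -0.001]
contact_force: [-0.0, -0.8, -2.2]
gripper_width: 0.719
```

```bash
python3 - <<'E'
from h import *
for i in range(1):
  s,f=wgrab('w7.png'); print(s['tool_pos'],s['contact_force'])
f=grab('side','side7.png'); im=f['pixels'][250:350,320:450,::-1]; cv2.imwrite('pics/side7c.png',cv2.resize(im,None,fx=6,fy=6,interpolation=2)[:600,:780])
E
```

```text
[ 0.53308051 -0.2767579   0.06037414] [-0.04343771 -0.78300814 -2.1625859 ]
```

View pics/side7c.png

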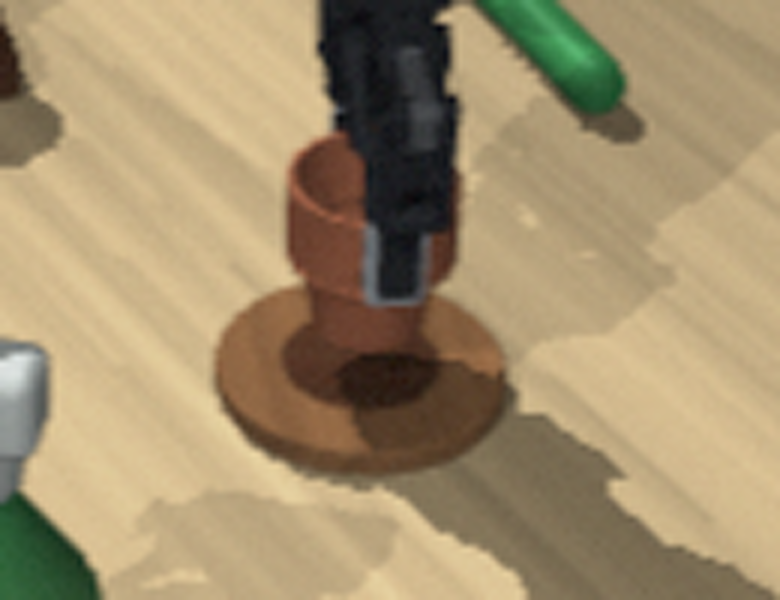

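View pics/w7.png

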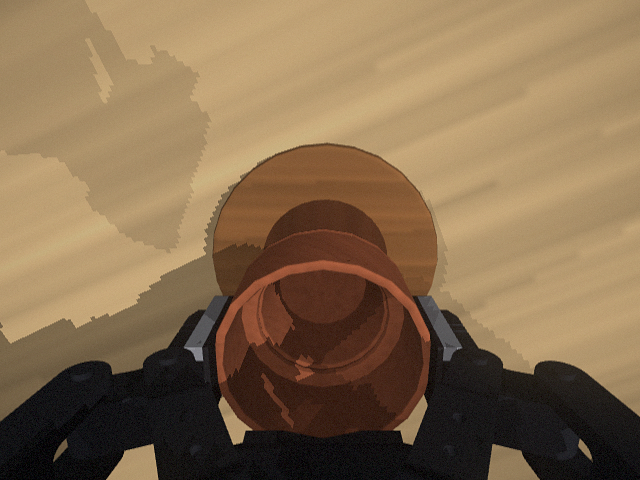

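Emit:
{"method": "step_arm", "body": {
  "motion": [
    [-0.003,0.005,-0.015,0,0,0,255],
    [-0.003,0.005,-0.025,0,0,0,255],
    [-0.003,0.005,-0.032,0,0,0,255],
    [-0.003,0.005,-0.036,0,0,0,255],
    [-0.003,0.005,-0.036,0,0,0,255],
    [-0.003,0.005,-0.036,0,0,0,255]
  ]
}}

```text
time: 8.65
tool_pos: [0.5302, -0.2734, 0.0397]
tool_rot: [0.0, 0.198, 0.98, -0.0]
contact_force: [-0.7, 0.2, -1.4]
gripper_width: 0.722
```

Emit:
{"method": "step_arm", "body": {
  "motion": [
    [0,0,-0.001,0,0,0,255],
    [0,0,-0.002,0,0,0,255],
    [0,0,-0.003,0,0,0,255],
    [0,0,-0.003,0,0,0,255]
  ]
}}

```text
time: 9.05
tool_pos: [0.5303, -0.2735, 0.0397]
tool_rot: [-0.0, 0.198, 0.98, -0.0]
contact_force: [-3.7, 2.9, 8.2]
gripper_width: 0.719
```

Emit:
{"method": "step_arm", "body": {
  "motion": [
    [0,0,0,0,0,0,0],
    [0,0,0,0,0,0,0],
    [0,0,0,0,0,0,0],
    [0,0,0,0,0,0,0],
    [0,0,0,0,0,0,0],
    [0,0,0,0,0,0,0]
  ]
}}

```text
time: 9.65
tool_pos: [0.5301, -0.2733, 0.0382]
tool_rot: [-0.0, 0.198, 0.98, 0.0]
contact_force: [-0.1, 0.1, -0.3]
gripper_width: 0.999
```

Emit:
{"method": "step_arm", "body": {
  "motion": [
    [0,0,0.06,0,0,0,0],
    [0,0,0.14,0,0,0,0],
    [0,0,0.24,0,0,0,0],
    [0,0,0.34,0,0,0,0],
    [0,0,0.42,0,0,0,0],
    [0,0,0.42,0,0,0,0],
    [0,0,0.42,0,0,0,0]
  ]
}}

```text
time: 10.35
tool_pos: [0.5306, -0.2737, 0.2499]
tool_rot: [0.001, 0.198, 0.98, -0.001]
contact_force: [0.0, 0.8, -0.4]
gripper_width: 1.004
```

```bash
python3 - <<'E'
from h import *
s,f=wgrab('w8.png'); print(s['tool_pos'],s['contact_force'])
print(fit(f,'t',.5316,-.274,.012,'fit8.png'))
E
```

```text
[ 0.53064766 -0.27366965  0.24987974] [ 0.0096992   0.8459288  -0.36149801]
(array([ 0.53010483, -0.27192037]), np.float64(0.9498173174274772))
```

View pics/fit8.png

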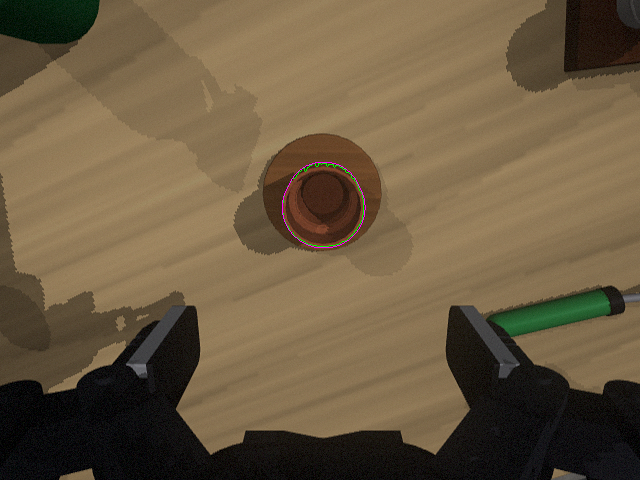

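Emit:
{"method": "step_arm", "body": {
  "motion": [
    [-0.01,0.09,0,0,0,0,0],
    [-0.03,0.18,0,0,0,0,0],
    [-0.05,0.27,0,0,0,0,0],
    [-0.07,0.36,0,0,0,0,0],
    [-0.09,0.45,0,0,0,0,0],
    [-0.1,0.54,0,0,0,0,0],
    [-0.11,0.63,0,0,0,0,0],
    [-0.12,0.72,0,0,0,0,0],
    [-0.13,0.82,0,0,0,0,0],
    [-0.137,0.92,0,0,0,0,0]
  ]
}}

```text
time: 11.4
tool_pos: [0.4599, 0.1879, 0.2455]
tool_rot: [-0.002, 0.198, 0.98, -0.001]
contact_force: [1.5, 0.4, 0.6]
gripper_width: 1.003
```

Emit:
{"method": "step_arm", "body": {
  "motion": [
    [0,0.05,0,0,0,0,0],
    [0,0.05,0,0,0,0,0],
    [0,0.05,0,0,0,0,0],
    [0,0.05,0,0,0,0,0]
  ]
}}

```text
time: 11.8
tool_pos: [0.4612, 0.2103, 0.2469]
tool_rot: [-0.001, 0.198, 0.98, -0.001]
contact_force: [0.2, 0.0, -0.1]
gripper_width: 1.001
```

```bash
python3 - <<'E'
from h import *
s,f=wgrab('w9.png'); print(s['tool_pos'],s['contact_force'])
print(fit(f,'b',.462,.2115,.022,'fit9.png'),fit(f,'y',.58,.252,.022))
E
```

```text
[0.46123877 0.21028101 0.24685903] [ 0.17860406  0.04654318 -0.07991256]
(array([0.46202312, 0.21069296]), np.float64(0.9297807950269916)) (array([0.57920443, 0.25162947]), np.float64(0.8166992270449334))
```

View pics/fit9.png

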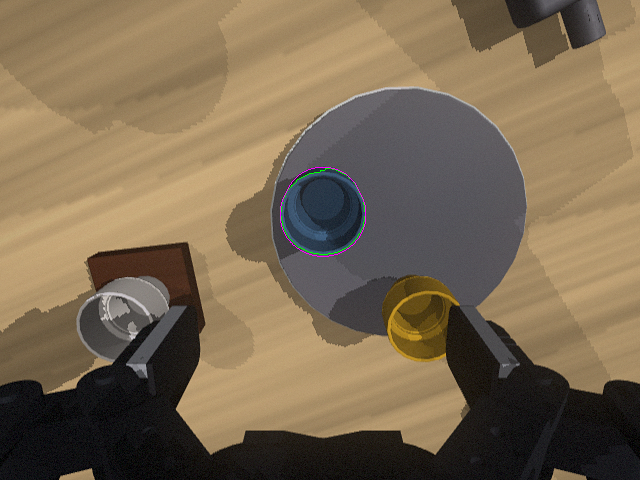

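Emit:
{"method": "step_arm", "body": {
  "motion": [
    [0.002,0.001,-0.08,0,0,0,0],
    [0.002,0.001,-0.17,0,0,0,0],
    [0.002,0.001,-0.26,0,0,0,0],
    [0.002,0.001,-0.33,0,0,0,0],
    [0.002,0.001,-0.37,0,0,0,0],
    [0.002,0.001,-0.395,0,0,0,0],
    [0.002,0.001,-0.395,0,0,0,0],
    [0.002,0.001,-0.395,0,0,0,0]
  ]
}}

```text
time: 12.65
tool_pos: [0.4636, 0.2116, 0.0519]
tool_rot: [0.001, 0.198, 0.98, 0.0]
contact_force: [-0.7, 0.0, 0.6]
gripper_width: 1.004
```

```bash
python3 - <<'E'
from h import *
s,f=wgrab('w10.png'); print(s['tool_pos'])
E
```

```text
[0.46360358 0.21157693 0.05185862]
```

View pics/w10.png

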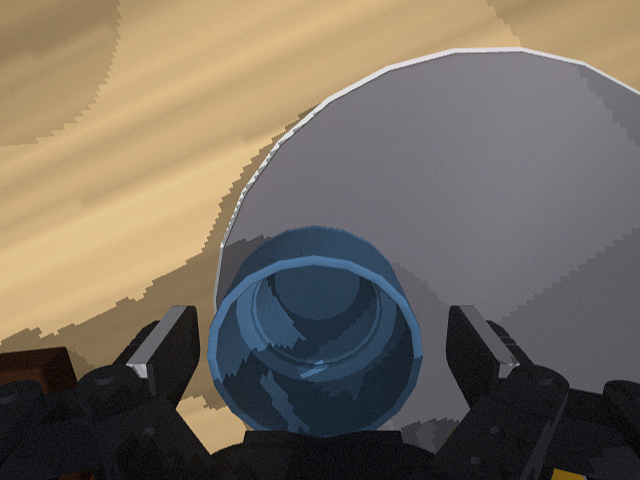

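Emit:
{"method": "step_arm", "body": {
  "motion": [
    [-0.002,-0.001,-0.004,0,0,0,0],
    [-0.002,-0.001,-0.004,0,0,0,0],
    [-0.002,-0.001,-0.004,0,0,0,255],
    [-0.002,-0.001,-0.004,0,0,0,255],
    [-0.002,-0.001,-0.004,0,0,0,255],
    [-0.002,-0.001,-0.004,0,0,0,255],
    [-0.002,-0.001,-0.004,0,0,0,255],
    [-0.002,-0.001,-0.004,0,0,0,255]
  ]
}}

```text
time: 13.5
tool_pos: [0.4625, 0.2115, 0.05]
tool_rot: [0.001, 0.198, 0.98, 0.0]
contact_force: [-1.2, -0.3, 6.2]
gripper_width: 0.746
```

Emit:
{"method": "step_arm", "body": {
  "motion": [
    [0,0,0.04,0,0,0,255],
    [0,0,0.12,0,0,0,255],
    [0,0,0.2,0,0,0,255],
    [0.01,-0.06,0.28,0,0,0,255],
    [0.02,-0.14,0.32,0,0,0,255],
    [0.04,-0.23,0.32,0,0,0,255],
    [0.06,-0.32,0.32,0,0,0,255],
    [0.08,-0.41,0.32,0,0,0,255],
    [0.1,-0.5,0.32,0,0,0,255],
    [0.12,-0.59,0.32,0,0,0,255]
  ]
}}

```text
time: 14.5
tool_pos: [0.5211, -0.0853, 0.2078]
tool_rot: [-0.001, 0.198, 0.98, 0.0]
contact_force: [1.1, 0.4, -1.2]
gripper_width: 0.747
```

Emit:
{"method": "step_arm", "body": {
  "motion": [
    [0.01,-0.09,0,0,0,0,255],
    [0.015,-0.18,0,0,0,0,255],
    [0.015,-0.27,0,0,0,0,255],
    [0.015,-0.34,0,0,0,0,255],
    [0.015,-0.38,0,0,0,0,255],
    [0.015,-0.38,0,0,0,0,255],
    [0.015,-0.38,0,0,0,0,255],
    [0.015,-0.38,-0.04,0,0,0,255],
    [0.015,-0.38,-0.08,0,0,0,255],
    [0.015,-0.38,-0.08,0,0,0,255]
  ]
}}

```text
time: 15.5
tool_pos: [0.5274, -0.2706, 0.165]
tool_rot: [-0.003, 0.197, 0.98, 0.002]
contact_force: [-0.8, -0.9, -2.1]
gripper_width: 0.739
```

Emit:
{"method": "step_arm", "body": {
  "motion": [
    [0,0,-0.02,0,0,0,255],
    [0,0,-0.02,0,0,0,255],
    [0,0,-0.02,0,0,0,255]
  ]
}}

```text
time: 15.8
tool_pos: [0.5295, -0.2735, 0.1595]
tool_rot: [0.0, 0.197, 0.98, -0.0]
contact_force: [0.3, -0.9, -1.3]
gripper_width: 0.743
```

```bash
python3 - <<'E'
from h import *
s,f=wgrab('w11.png'); print(s['tool_pos'],s['gripper_width'])
f=grab('side','side11.png'); im=f['pixels'][240:340,320:450,::-1]; cv2.imwrite('pics/side11c.png',cv2.resize(im,None,fx=6,fy=6,interpolation=2)[:600,:780])
E
```

```text
[ 0.52949435 -0.27348487  0.15946147] 0.7434975175562535
```

View pics/side11c.png

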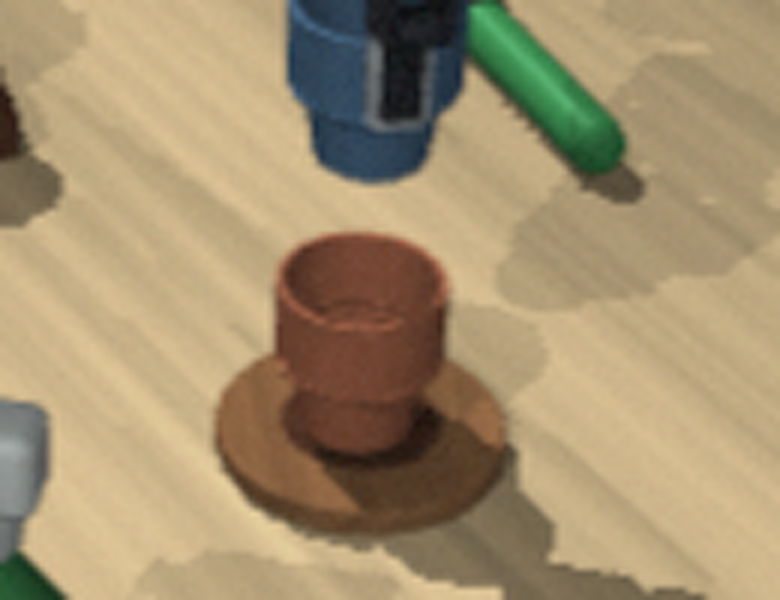

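View pics/w11.png

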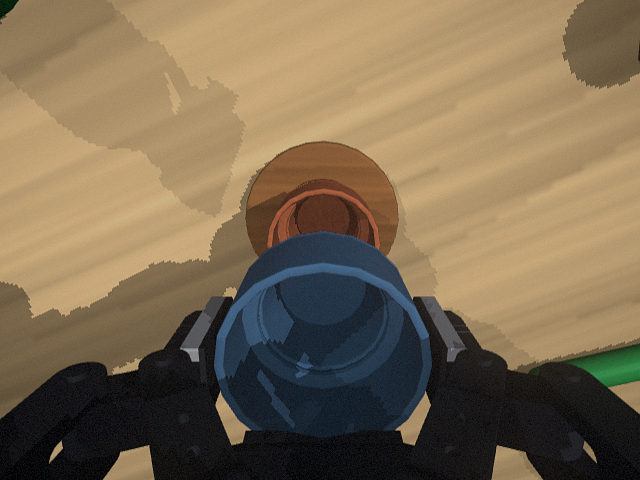

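```bash
python3 - <<'E'
from h import *
f=eyes.grab_frame('side')
for p in [(.530,-.272,.012),(.530,-.272,.1315),(.5295,-.2735,.1315)]:
  x,y,z=p
  print(p,proj(f,[[x,y,z+.03]]), )
print(fit(f,'t',.53,-.272,.012,pad=8),fit(f,'b',.53,-.272,.1315,pad=8))
print(320+376/6,320+361/6)
E
```

```text
(0.53, -0.272, 0.012) [[379.66717624 298.8601757 ]]
(0.53, -0.272, 0.1315) [[382.18593713 253.27388348]]
(0.5295, -0.2735, 0.1315) [[382.38073321 253.65947103]]
(array([ 0.52775386, -0.27296908]), np.float64(0.9203304023447908)) (array([ 0.53243088, -0.26614787]), np.float64(0.4298023314749113))
382.6666666666667 380.1666666666667
```

Emit:
{"method": "step_arm", "body": {
  "motion": [
    [0.001,0,-0.04,0,0,0,255],
    [0.001,0,-0.07,0,0,0,255],
    [0.001,0,-0.1,0,0,0,255],
    [0.001,0,-0.125,0,0,0,255],
    [0.001,0,-0.145,0,0,0,255],
    [0.001,0,-0.16,0,0,0,255],
    [0.001,0,-0.16,0,0,0,255],
    [0.001,0,-0.16,0,0,0,255]
  ]
}}

```text
time: 16.75
tool_pos: [0.5299, -0.2738, 0.079]
tool_rot: [0.0, 0.198, 0.98, -0.0]
contact_force: [0.5, -0.1, -1.3]
gripper_width: 0.738
```

Emit:
{"method": "step_arm", "body": {
  "motion": [
    [0,0,-0.003,0,0,0,255],
    [0,0,-0.006,0,0,0,255],
    [0,0,-0.009,0,0,0,255],
    [0,0,-0.009,0,0,0,255]
  ]
}}

```text
time: 17.15
tool_pos: [0.5295, -0.2736, 0.0742]
tool_rot: [-0.0, 0.198, 0.98, 0.0]
contact_force: [-1.0, 0.2, -1.2]
gripper_width: 0.747
```

Emit:
{"method": "step_arm", "body": {
  "motion": [
    [0,0,-0.001,0,0,0,255],
    [0,0,-0.002,0,0,0,255],
    [0,0,-0.003,0,0,0,255],
    [0,0,-0.003,0,0,0,255]
  ]
}}

```text
time: 17.55
tool_pos: [0.53, -0.2739, 0.074]
tool_rot: [0.0, 0.198, 0.98, -0.0]
contact_force: [-2.3, 1.6, 6.1]
gripper_width: 0.744
```

Contact at the expected height (0.074). Release, rise, and check.

Emit:
{"method": "step_arm", "body": {
  "motion": [
    [0,0,0,0,0,0,0],
    [0,0,0,0,0,0,0],
    [0,0,0,0,0,0,0],
    [0,0,0,0,0,0,0],
    [0,0,0,0,0,0,0],
    [0,0,0,0,0,0,0]
  ]
}}

```text
time: 18.15
tool_pos: [0.5296, -0.2737, 0.0727]
tool_rot: [-0.0, 0.198, 0.98, 0.0]
contact_force: [0.6, -0.0, 0.0]
gripper_width: 1.003
```

Emit:
{"method": "step_arm", "body": {
  "motion": [
    [0,0,0.06,0,0,0,0],
    [0,0,0.14,0,0,0,0],
    [0,0,0.24,0,0,0,0],
    [0,0,0.34,0,0,0,0],
    [0,0,0.36,0,0,0,0],
    [0,0,0.36,0,0,0,0],
    [0,0,0.36,0,0,0,0]
  ]
}}

```text
time: 18.85
tool_pos: [0.529, -0.2733, 0.2511]
tool_rot: [-0.001, 0.198, 0.98, 0.0]
contact_force: [-0.2, -0.1, -0.6]
gripper_width: 1.0
```

```bash
python3 - <<'E'
from h import *
s,f=wgrab('w12.png'); print(s['tool_pos'],s['contact_force'])
print(fit(f,'b',.53,-.2735,.046,'fit12.png'))
f=grab('side','side12.png'); im=f['pixels'][240:340,320:450,::-1]; cv2.imwrite('pics/side12c.png',cv2.resize(im,None,fx=6,fy=6,interpolation=2)[:600,:780])
E
```

```text
[ 0.52904551 -0.2733052   0.25109957] [-0.18526328 -0.08299838 -0.6107665 ]
(array([ 0.53115356, -0.27285974]), np.float64(0.3138182606183184))
```

View pics/side12c.png

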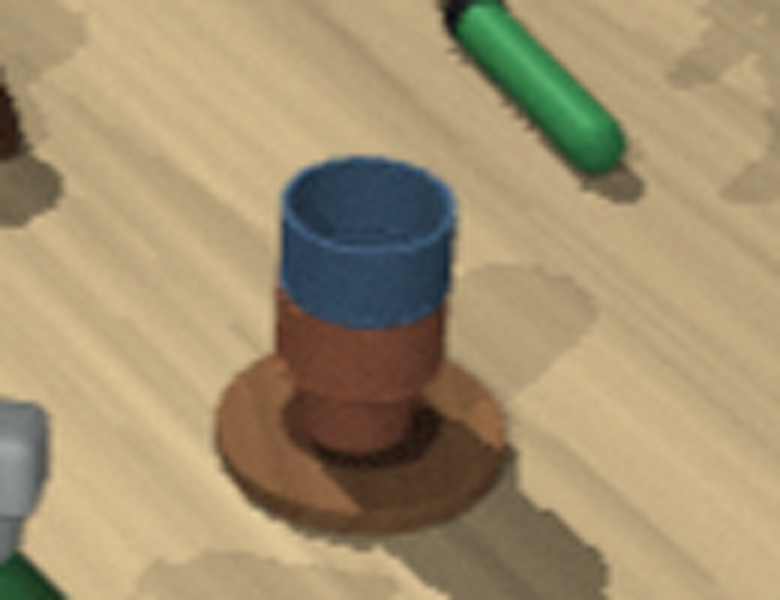

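View pics/fit12.png

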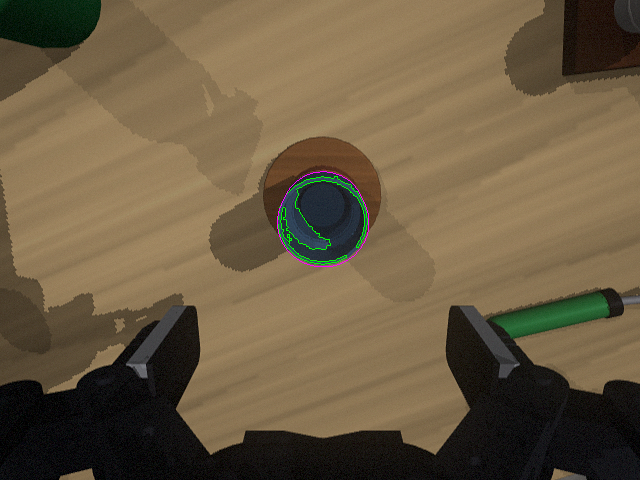

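Emit:
{"method": "step_arm", "body": {
  "motion": [
    [0.01,0.09,0,0,0,0,0],
    [0.03,0.18,0,0,0,0,0],
    [0.04,0.27,0,0,0,0,0],
    [0.05,0.36,0,0,0,0,0],
    [0.06,0.45,0,0,0,0,0],
    [0.07,0.54,0,0,0,0,0],
    [0.08,0.63,0,0,0,0,0],
    [0.09,0.72,0,0,0,0,0],
    [0.1,0.81,0,0,0,0,0],
    [0.102,0.9,0,0,0,0,0]
  ]
}}

```text
time: 19.95
tool_pos: [0.5797, 0.178, 0.2499]
tool_rot: [-0.002, 0.198, 0.98, -0.001]
contact_force: [0.1, -0.2, 0.3]
gripper_width: 1.0
```

Emit:
{"method": "step_arm", "body": {
  "motion": [
    [0,0.08,0,0,0,0,0],
    [0,0.15,0,0,0,0,0],
    [0,0.15,0,0,0,0,0],
    [0,0.15,0,0,0,0,0],
    [0,0.15,0,0,0,0,0]
  ]
}}

```text
time: 20.45
tool_pos: [0.5802, 0.2504, 0.2512]
tool_rot: [-0.001, 0.198, 0.98, -0.001]
contact_force: [0.6, -0.6, -0.2]
gripper_width: 0.997
```

```bash
python3 - <<'E'
from h import *
s,f=wgrab('w13.png'); print(s['tool_pos'],s['contact_force'])
print(fit(f,'y',.58,.252,.022,'fit13.png'))
E
```

```text
[0.58021109 0.2503578  0.25121251] [ 0.64585924 -0.63254148 -0.18277348]
(array([0.57992997, 0.25198539]), np.float64(0.9468254633900864))
```

View pics/fit13.png

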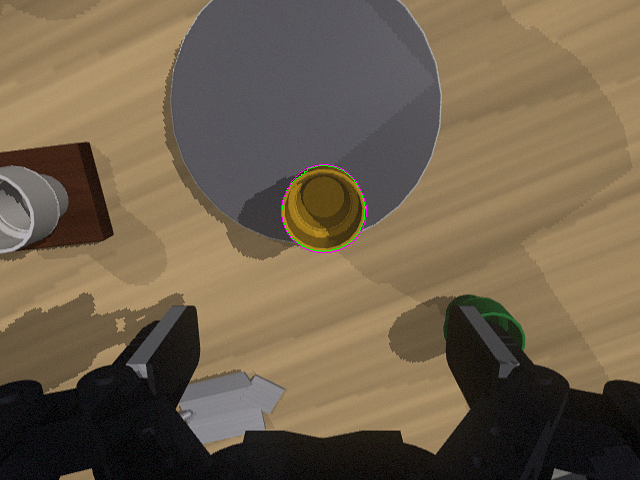

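Emit:
{"method": "step_arm", "body": {
  "motion": [
    [-0.002,0.002,-0.08,0,0,0,0],
    [-0.002,0.002,-0.17,0,0,0,0],
    [-0.002,0.002,-0.26,0,0,0,0],
    [-0.002,0.002,-0.33,0,0,0,0],
    [-0.002,0.002,-0.38,0,0,0,0],
    [-0.002,0.002,-0.405,0,0,0,0],
    [-0.002,0.002,-0.405,0,0,0,0],
    [-0.002,0.002,-0.405,0,0,0,0]
  ]
}}

```text
time: 21.3
tool_pos: [0.5807, 0.2521, 0.0517]
tool_rot: [0.001, 0.198, 0.98, 0.0]
contact_force: [0.3, 0.4, 0.8]
gripper_width: 1.005
```

```bash
python3 - <<'E'
from h import *
s,f=wgrab('w14.png'); print(s['tool_pos'])
E
```

```text
[0.58070339 0.25205268 0.05170696]
```

View pics/w14.png

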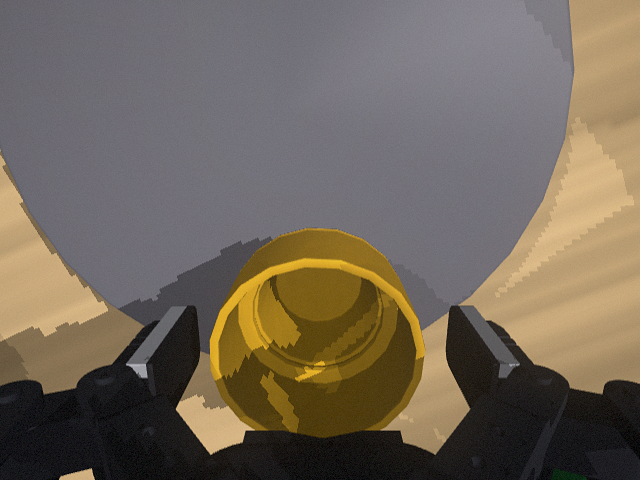

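Emit:
{"method": "step_arm", "body": {
  "motion": [
    [-0.001,0,-0.004,0,0,0,0],
    [-0.001,0,-0.004,0,0,0,0],
    [-0.001,0,-0.004,0,0,0,255],
    [-0.001,0,-0.004,0,0,0,255],
    [-0.001,0,-0.004,0,0,0,255],
    [-0.001,0,-0.004,0,0,0,255],
    [-0.001,0,-0.004,0,0,0,255],
    [-0.001,0,-0.004,0,0,0,255]
  ]
}}

```text
time: 22.15
tool_pos: [0.5799, 0.2525, 0.0494]
tool_rot: [0.001, 0.198, 0.98, 0.0]
contact_force: [-0.0, -0.6, 4.6]
gripper_width: 0.73
```

Emit:
{"method": "step_arm", "body": {
  "motion": [
    [0,0,0.04,0,0,0,255],
    [0,0,0.12,0,0,0,255],
    [0,0,0.2,0,0,0,255],
    [-0.01,-0.05,0.28,0,0,0,255],
    [-0.02,-0.12,0.35,0,0,0,255],
    [-0.03,-0.21,0.38,0,0,0,255],
    [-0.04,-0.3,0.38,0,0,0,255],
    [-0.05,-0.39,0.38,0,0,0,255],
    [-0.06,-0.48,0.38,0,0,0,255],
    [-0.07,-0.57,0.38,0,0,0,255]
  ]
}}

```text
time: 23.15
tool_pos: [0.5428, -0.0341, 0.2367]
tool_rot: [-0.001, 0.197, 0.98, 0.0]
contact_force: [1.1, -0.4, -2.2]
gripper_width: 0.728
```

Emit:
{"method": "step_arm", "body": {
  "motion": [
    [-0.01,-0.09,0,0,0,0,255],
    [-0.02,-0.18,0,0,0,0,255],
    [-0.03,-0.27,0,0,0,0,255],
    [-0.03,-0.36,0,0,0,0,255],
    [-0.03,-0.44,0,0,0,0,255],
    [-0.03,-0.482,0,0,0,0,255],
    [-0.03,-0.482,0,0,0,0,255],
    [-0.03,-0.482,-0.04,0,0,0,255],
    [-0.03,-0.482,-0.08,0,0,0,255],
    [-0.03,-0.482,-0.08,0,0,0,255]
  ]
}}

```text
time: 24.15
tool_pos: [0.5272, -0.2709, 0.1937]
tool_rot: [-0.004, 0.197, 0.98, 0.002]
contact_force: [-0.0, 0.8, -3.0]
gripper_width: 0.732
```

Emit:
{"method": "step_arm", "body": {
  "motion": [
    [0,0,0,0,0,0,255],
    [0,0,0,0,0,0,255],
    [0,0,0,0,0,0,255]
  ]
}}

```text
time: 24.45
tool_pos: [0.5299, -0.2737, 0.1999]
tool_rot: [0.001, 0.197, 0.98, -0.0]
contact_force: [0.4, 0.3, -1.5]
gripper_width: 0.731
```

```bash
python3 - <<'E'
from h import *
s,f=wgrab('w15.png'); print(s['tool_pos'],s['gripper_width'])
f=grab('side','side15.png'); im=f['pixels'][220:320,320:450,::-1]; cv2.imwrite('pics/side15c.png',cv2.resize(im,None,fx=6,fy=6,interpolation=2)[:600,:780])
E
```

```text
[ 0.5298736  -0.2737413   0.19992231] 0.7312525372958819
```

View pics/side15c.png

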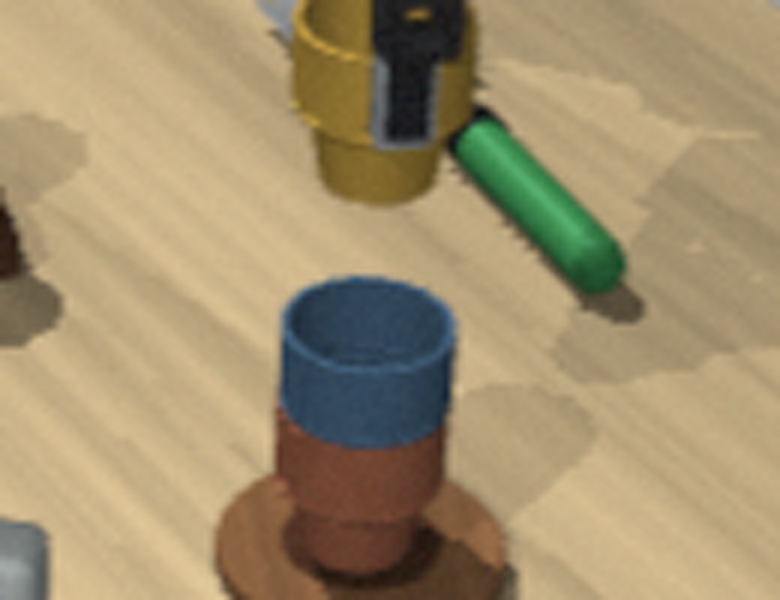

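View pics/w15.png

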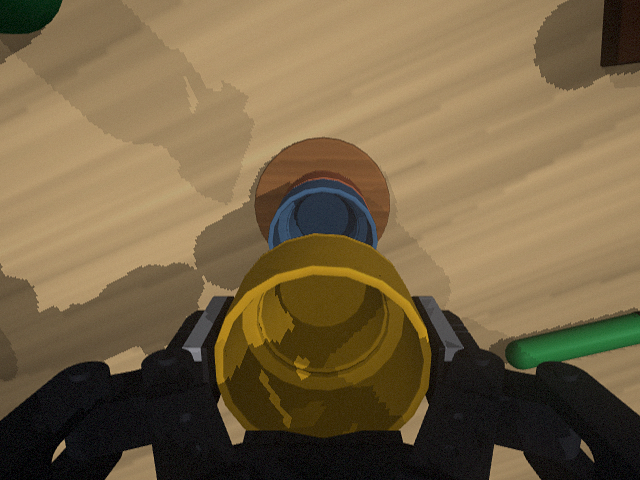

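Emit:
{"method": "step_arm", "body": {
  "motion": [
    [0,0,-0.04,0,0,0,255],
    [0,0,-0.08,0,0,0,255],
    [0,0,-0.11,0,0,0,255],
    [0,0,-0.135,0,0,0,255],
    [0,0,-0.155,0,0,0,255],
    [0,0,-0.17,0,0,0,255],
    [0,0,-0.177,0,0,0,255],
    [0,0,-0.177,0,0,0,255],
    [0,0,-0.177,0,0,0,255]
  ]
}}

```text
time: 25.45
tool_pos: [0.5295, -0.274, 0.1105]
tool_rot: [0.001, 0.198, 0.98, -0.0]
contact_force: [0.8, -0.0, -1.9]
gripper_width: 0.731
```

Emit:
{"method": "step_arm", "body": {
  "motion": [
    [0,0,-0.002,0,0,0,255],
    [0,0,-0.004,0,0,0,255],
    [0,0,-0.006,0,0,0,255],
    [0,0,-0.008,0,0,0,255],
    [0,0,-0.008,0,0,0,255]
  ]
}}

```text
time: 25.95
tool_pos: [0.5297, -0.274, 0.1074]
tool_rot: [0.001, 0.198, 0.98, -0.0]
contact_force: [-1.9, 1.2, 5.0]
gripper_width: 0.732
```

Contact at exactly 0.1074 as predicted. Release.

Emit:
{"method": "step_arm", "body": {
  "motion": [
    [0,0,0,0,0,0,0],
    [0,0,0,0,0,0,0],
    [0,0,0,0,0,0,0],
    [0,0,0,0,0,0,0],
    [0,0,0,0,0,0,0],
    [0,0,0,0,0,0,0]
  ]
}}

```text
time: 26.55
tool_pos: [0.5291, -0.2737, 0.1057]
tool_rot: [-0.0, 0.198, 0.98, 0.0]
contact_force: [-0.6, 0.2, -0.6]
gripper_width: 1.0
```

Emit:
{"method": "step_arm", "body": {
  "motion": [
    [0,0,0.06,0,0,0,0],
    [0,0,0.14,0,0,0,0],
    [0,0,0.24,0,0,0,0],
    [0,0,0.29,0,0,0,0],
    [0,0,0.29,0,0,0,0],
    [0,0,0.29,0,0,0,0]
  ]
}}

```text
time: 27.15
tool_pos: [0.5293, -0.2738, 0.2512]
tool_rot: [0.0, 0.198, 0.98, -0.0]
contact_force: [-0.6, 0.2, -1.5]
gripper_width: 1.0
```

```bash
python3 - <<'E'
from h import *
s,f=wgrab('w16.png'); print(s['tool_pos'],s['contact_force'])
print(fit(f,'y',.53,-.2735,.080,'fit16.png'))
f=grab('side','side16.png'); im=f['pixels'][220:320,320:450,::-1]; cv2.imwrite('pics/side16c.png',cv2.resize(im,None,fx=6,fy=6,interpolation=2)[:600,:780])
E
```

```text
[ 0.52927222 -0.27376674  0.25122833] [-0.56130028  0.17319399 -1.51620804]
(array([ 0.53090585, -0.27301311]), np.float64(0.9538220193953223))
```

View pics/side16c.png

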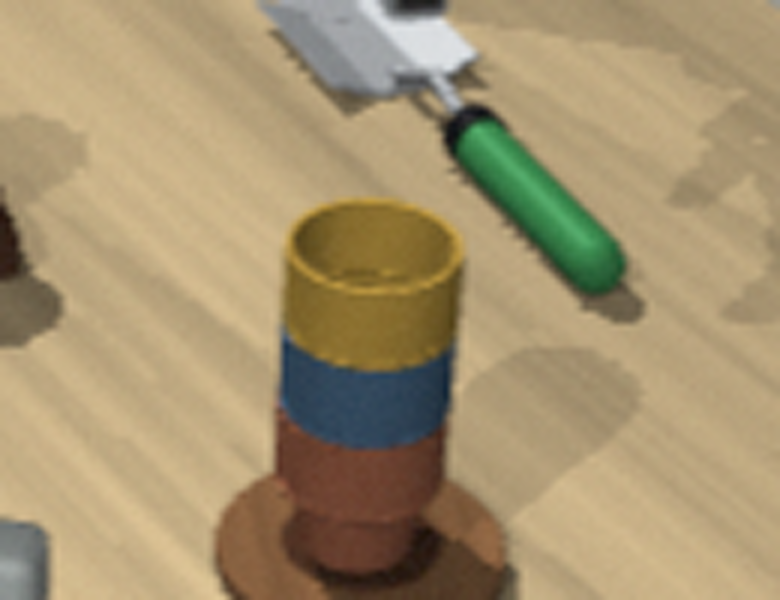

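Emit:
{"method": "step_arm", "body": {
  "motion": [
    [-0.01,0.08,0,0,0,0,0],
    [-0.03,0.17,0,0,0,0,0],
    [-0.05,0.26,0,0,0,0,0],
    [-0.07,0.35,0,0,0,0,0],
    [-0.08,0.44,0,0,0,0,0],
    [-0.09,0.53,0,0,0,0,0],
    [-0.09,0.59,0,0,0,0,0],
    [-0.09,0.59,0,0,0,0,0],
    [-0.09,0.59,0,0,0,0,0],
    [-0.09,0.59,0,0,0,0,0]
  ]
}}

```text
time: 28.25
tool_pos: [0.4838, 0.0206, 0.2496]
tool_rot: [-0.001, 0.198, 0.98, -0.0]
contact_force: [0.2, 0.4, 0.4]
gripper_width: 1.0
```

```bash
python3 - <<'E'
from h import *
s,f=wgrab('w17.png'); print(s['tool_pos'],s['contact_force'])
print(fit(f,'w',.484,.021,.022,'fit17.png',pad=10))
E
```

```text
[0.48379201 0.02061145 0.24960078] [0.15665834 0.37496711 0.42198565]
(array([0.48399141, 0.02091351]), np.float64(0.9385363421019823))
```

View pics/fit17.png

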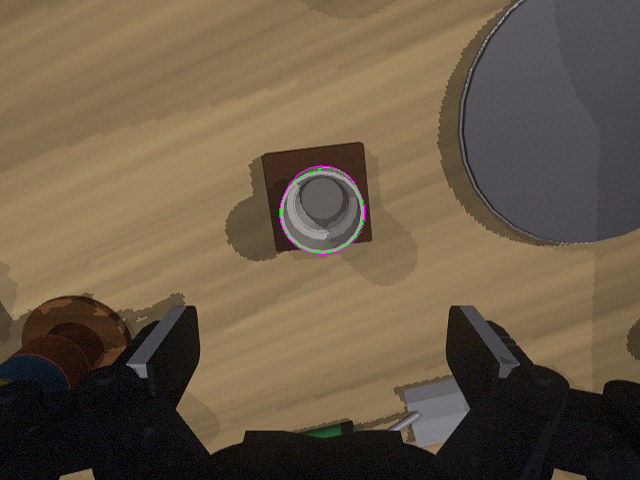

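Emit:
{"method": "step_arm", "body": {
  "motion": [
    [-0.002,0,-0.08,0,0,0,0],
    [-0.002,0,-0.17,0,0,0,0],
    [-0.002,0,-0.26,0,0,0,0],
    [-0.002,0,-0.33,0,0,0,0],
    [-0.002,0,-0.38,0,0,0,0],
    [-0.002,0,-0.404,0,0,0,0],
    [-0.002,0,-0.404,0,0,0,0],
    [-0.002,0,-0.404,0,0,0,0]
  ]
}}

```text
time: 29.1
tool_pos: [0.4841, 0.0207, 0.05]
tool_rot: [0.001, 0.198, 0.98, 0.0]
contact_force: [0.2, -0.7, 1.2]
gripper_width: 0.991
```

```bash
python3 - <<'E'
from h import *
s,f=wgrab('w18.png'); print(s['tool_pos'])
E
```

```text
[0.48414608 0.02073819 0.04995305]
```

View pics/w18.png

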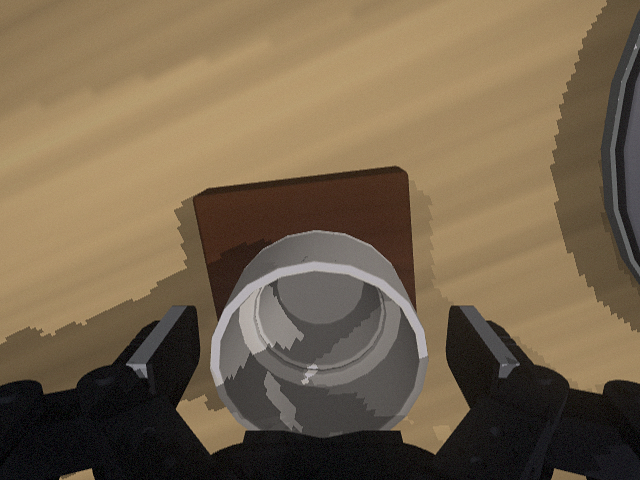

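Emit:
{"method": "step_arm", "body": {
  "motion": [
    [0,0,0,0,0,0,255],
    [0,0,0,0,0,0,255],
    [0,0,0,0,0,0,255],
    [0,0,0,0,0,0,255],
    [0,0,0,0,0,0,255],
    [0,0,0,0,0,0,255]
  ]
}}

```text
time: 29.75
tool_pos: [0.4848, 0.0211, 0.0508]
tool_rot: [0.002, 0.197, 0.98, 0.0]
contact_force: [-0.8, -1.1, 6.0]
gripper_width: 0.723
```

Emit:
{"method": "step_arm", "body": {
  "motion": [
    [0,0,0.04,0,0,0,255],
    [0,0,0.12,0,0,0,255],
    [0,0,0.21,0,0,0,255],
    [0,0,0.3,0,0,0,255],
    [0.01,-0.04,0.38,0,0,0,255],
    [0.02,-0.12,0.41,0,0,0,255],
    [0.04,-0.21,0.41,0,0,0,255],
    [0.06,-0.3,0.41,0,0,0,255],
    [0.08,-0.39,0.41,0,0,0,255],
    [0.09,-0.47,0.41,0,0,0,255]
  ]
}}

```text
time: 30.75
tool_pos: [0.528, -0.2155, 0.2531]
tool_rot: [-0.0, 0.198, 0.98, 0.0]
contact_force: [0.6, -0.1, -2.2]
gripper_width: 0.72
```

Emit:
{"method": "step_arm", "body": {
  "motion": [
    [0.001,-0.06,0,0,0,0,255],
    [0.001,-0.1,0,0,0,0,255],
    [0.001,-0.12,0,0,0,0,255],
    [0.001,-0.12,0,0,0,0,255],
    [0.001,-0.12,0,0,0,0,255],
    [0.001,-0.12,0,0,0,0,255]
  ]
}}

```text
time: 31.35
tool_pos: [0.5288, -0.2724, 0.2539]
tool_rot: [0.0, 0.197, 0.98, 0.0]
contact_force: [0.3, -0.4, -2.1]
gripper_width: 0.724
```

```bash
python3 - <<'E'
from h import *
s,f=wgrab('w19.png'); print(s['tool_pos'],s['gripper_width'])
f=grab('side','side19.png'); im=f['pixels'][200:300,320:450,::-1]; cv2.imwrite('pics/side19c.png',cv2.resize(im,None,fx=6,fy=6,interpolation=2)[:600,:780])
E
```

```text
[ 0.52882019 -0.27236552  0.2539166 ] 0.723929526581259
```

View pics/side19c.png

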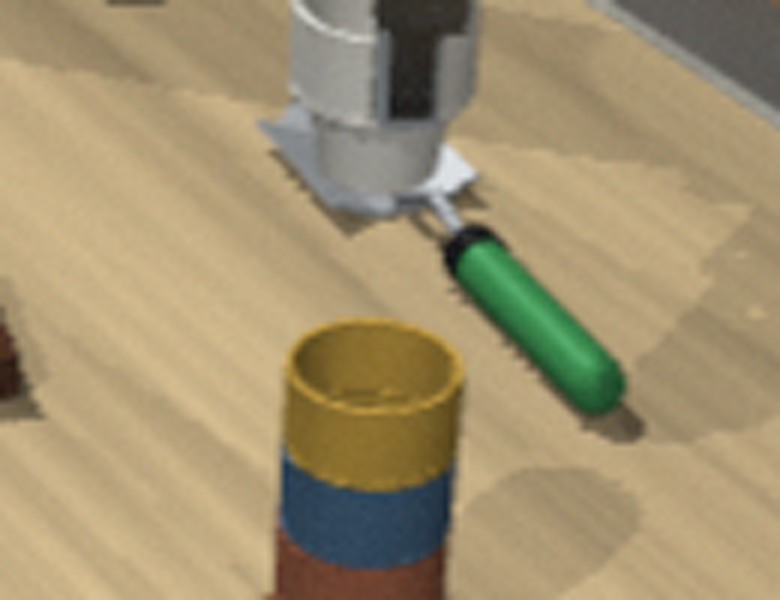

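View pics/w19.png

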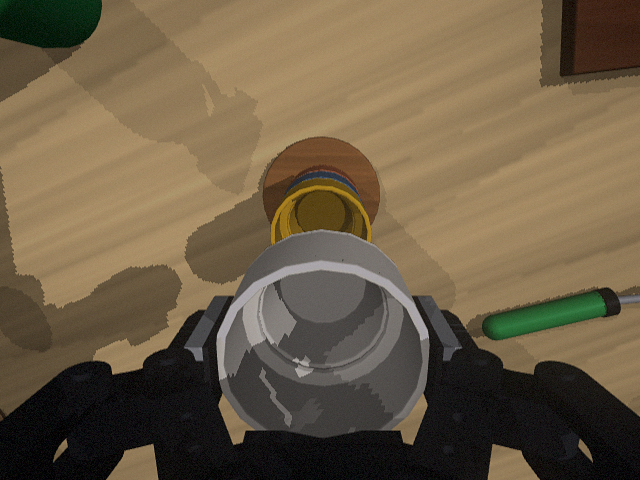

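Emit:
{"method": "step_arm", "body": {
  "motion": [
    [0.003,-0.002,-0.05,0,0,0,255],
    [0.003,-0.002,-0.1,0,0,0,255],
    [0.003,-0.002,-0.14,0,0,0,255],
    [0.003,-0.002,-0.17,0,0,0,255],
    [0.003,-0.002,-0.195,0,0,0,255],
    [0.003,-0.002,-0.21,0,0,0,255],
    [0.003,-0.002,-0.214,0,0,0,255],
    [0.003,-0.002,-0.214,0,0,0,255],
    [0.003,-0.002,-0.214,0,0,0,255]
  ]
}}

```text
time: 32.35
tool_pos: [0.5307, -0.2751, 0.148]
tool_rot: [0.001, 0.198, 0.98, -0.0]
contact_force: [-0.0, 1.2, -1.4]
gripper_width: 0.721
```

Emit:
{"method": "step_arm", "body": {
  "motion": [
    [0,0,-0.002,0,0,0,255],
    [0,0,-0.004,0,0,0,255],
    [0,0,-0.006,0,0,0,255],
    [0,0,-0.007,0,0,0,255],
    [0,0,-0.007,0,0,0,255]
  ]
}}

```text
time: 32.85
tool_pos: [0.53, -0.2746, 0.1431]
tool_rot: [-0.0, 0.198, 0.98, 0.0]
contact_force: [-0.4, 0.5, -0.7]
gripper_width: 0.719
```

Emit:
{"method": "step_arm", "body": {
  "motion": [
    [0,0.001,-0.001,0,0,0,255],
    [0,0.001,-0.002,0,0,0,255],
    [0,0.001,-0.003,0,0,0,255],
    [0,0.001,-0.003,0,0,0,255]
  ]
}}

```text
time: 33.25
tool_pos: [0.5305, -0.2744, 0.1428]
tool_rot: [0.0, 0.198, 0.98, -0.0]
contact_force: [-0.8, -0.1, 3.8]
gripper_width: 0.72
```

Emit:
{"method": "step_arm", "body": {
  "motion": [
    [0,0,0,0,0,0,0],
    [0,0,0,0,0,0,0],
    [0,0,0,0,0,0,0],
    [0,0,0,0,0,0,0],
    [0,0,0,0,0,0,0],
    [0,0,0,0,0,0,0]
  ]
}}

```text
time: 33.85
tool_pos: [0.5301, -0.2742, 0.1417]
tool_rot: [-0.0, 0.198, 0.98, 0.0]
contact_force: [0.3, -0.6, -0.4]
gripper_width: 1.0
```

Emit:
{"method": "step_arm", "body": {
  "motion": [
    [0,0,0.06,0,0,0,0],
    [0,0,0.14,0,0,0,0],
    [0,0,0.24,0,0,0,0],
    [0,0,0.3,0,0,0,0],
    [0,0,0.3,0,0,0,0],
    [0,0,0.3,0,0,0,0]
  ]
}}

```text
time: 34.45
tool_pos: [0.5304, -0.2744, 0.2928]
tool_rot: [0.001, 0.198, 0.98, -0.0]
contact_force: [-0.0, -0.4, -0.2]
gripper_width: 1.0
```

```bash
python3 - <<'E'
from h import *
s,f=wgrab('w20.png'); print(s['tool_pos'],s['contact_force'])
print(fit(f,'w',.53,-.2735,.114,'fit20.png',pad=8))
f=grab('side','side20.png'); im=f['pixels'][230:330,320:450,::-1]; cv2.imwrite('pics/side20c.png',cv2.resize(im,None,fx=6,fy=6,interpolation=2)[:600,:780])
f=grab('scene','scene20.png'); im=f['pixels'][120:220,220:350,::-1]; cv2.imwrite('pics/scene20c.png',cv2.resize(im,None,fx=6,fy=6,interpolation=2)[:600,:780])
E
```

```text
[ 0.53044444 -0.27440135  0.29281582] [-0.02901672 -0.35677325 -0.2468743 ]
(array([ 0.53151627, -0.27364662]), np.float64(0.920962302782127))
```

View pics/side20c.png

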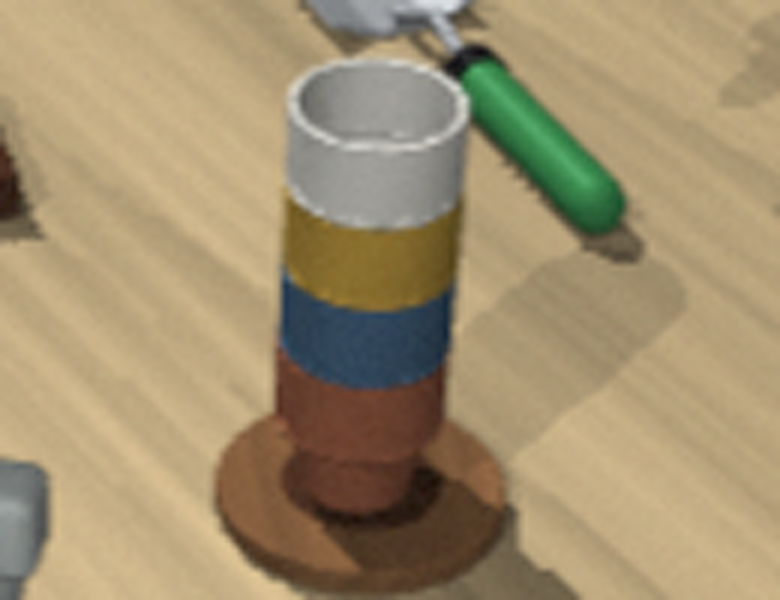

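View pics/scene20c.png

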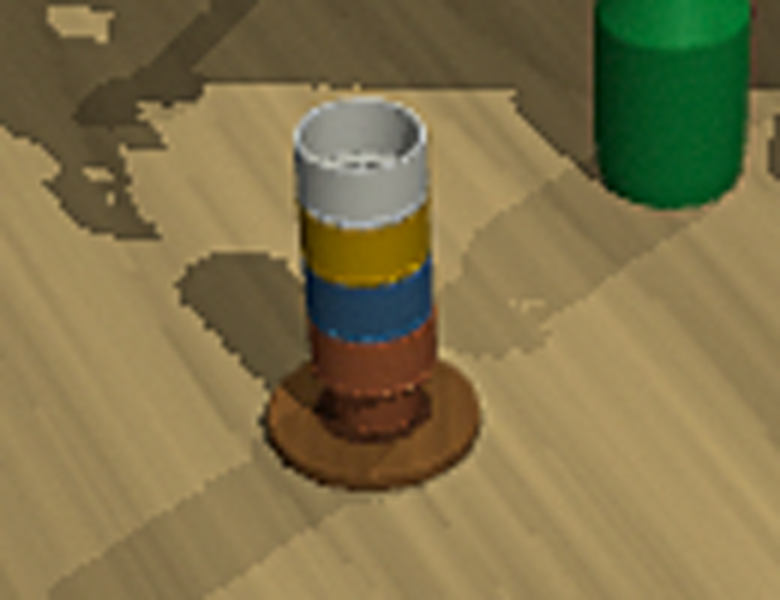

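View pics/scene20.png

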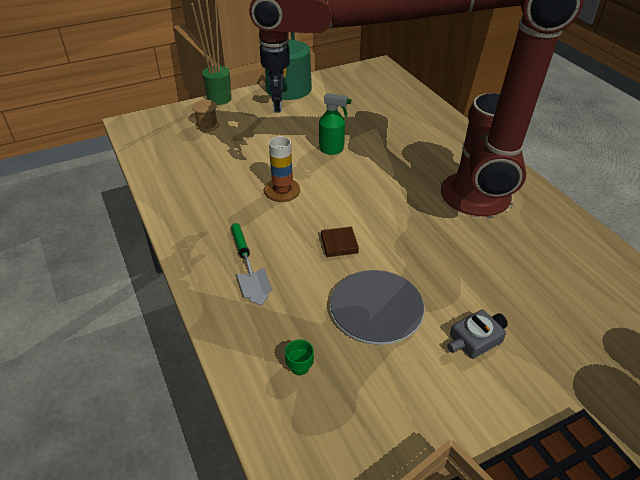

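The stack stands upright at (280,165) in the scene view, in the right order. Mister, trowel and timer have not moved and the gripper is clear above.

```bash
python3 - <<'E'
from h import *
print(monitor.state()['time'], monitor.state()['contact_force']); print(manip.job_done())
E
```

```text
34.6 [ 0.31074793  0.16025507 -0.651438  ]
the job is handed in; nothing more can be done
None
```

The four pots are stacked upright on the stand in the order asked: terracotta, blue, yellow, white. I handed the job in at 34.6 s of the 114 s allowed.

- **Placing:** each pot was lowered until light contact, with force readings of at most about 8 N. Contact came at the height expected for a fully seated pot each time, and only then did I let go.
- **Final pictures:** in the side and scene views the stack stands straight with even collar bands. The mister, trowel and timer appear where they were, and the gripper was open about 11 cm above the top pot.
- **Centring:** I fitted the stand's centre disc at (0.532, -0.274). After placing, the terracotta pot measured (0.530, -0.272) and the white pot (0.5315, -0.2736), so the stack is within about 2–3 mm of the middle.

Three readings were off:

- **Blue pot:** its wrist-camera fit after placing failed because the colour mask broke up in shadow. I checked that pot by side view and contact height instead.
- **Grip width:** the gripper read 61–63 mm on the collars, not the stated 64 mm.
- **Sideways offset:** the pots sit about 1 mm to one side of each other, within the stated play.

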